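# Hang the rinsing basket on the bath wall

## Robot

A 6-joint arm with a two-finger parallel gripper is mounted at the origin on a cart in front of the work surface, level with it; the furniture and walls round the work are solid. World frame = base frame: x ahead of the robot, y to its left, z up, the work surface at z = 0. Lengths are in mm, angles in rad, forces in N, time in s.
With the tool pointing down it reaches from about 425 to 950 mm from the base axis. Payload 14.7 kg.
Tool frame: the origin (TCP) lies at the very end of the fingers, on their centre line; the grasp point (between the pads) lies 19 mm behind it; z points along the fingers, y is the line along which they close (so a half turn about z gives the same grasp; the last joint's range is limited). The gripper opens to 85 mm and grips with 20 to 120 N. Pads are 22 mm wide; open, the fingers measure 114 mm over their backs; the gripper's body (76 mm by 85 mm) begins 54 mm behind the grasp point. The pads swing forward as they close: fully open they stand 13 mm farther back than shut.
Start: joints at [1.238, 0.48, 1.596, -0, 1.065, -0.047], TCP at [183.227, 623.635, 231.297] pointing down, gripper open.
Joint ranges: [-2.75, 2.75], [-0.82, 2.05], [0.23, 2.67], [-1.56, 4.7], [0.09, 2.69], [-2.92, 2.92]. Speed limits (rad/s): [1.89, 1.89, 2.39, 3.01, 3.01, 3.01].

## Interface

Orientations are given as a rotation vector (axis times angle).
In Python, from plant import r gives the robot as it stands. The module is installed in compiled form; this text tells all that it offers.
- The arm moves only by the tool step_arm, never from a script. Its argument "steps" is a list of rows, each a list of 4 numbers: the shift along the tool's x, y, z normalised to -1 to 1, where 1 is 0.08 m, then the turn about the tool's z normalised to -1 to 1, where 1 is 45 degrees. In form: [[tx, ty, tz, yaw], ...]. A call has 1 to 8 rows; each row is the pose to reach, as a shift and turn from the pose commanded when the call began, along the tool's axes at that moment; what a row does not reach only later rows make up. A row lasts 1/8 s, in which the tool goes at most 62.5 mm and 10.7 degrees, less where a joint would pass 70% of its speed; a pose out of reach is approached as far as the arm can. A call with a number of a shift or a turn outside -1 to 1 is refused whole. A call with a gripper value outside its range is refused whole. "fingers" is the closure, from 0 (fully open) to 1 (shut), set as the call begins (left out, the last holds). The fingers move at their own pace and stop on an object; "force" is the grip in N (left out, the last holds). Time passes only in rows, so rows that repeat a pose let the fingers close. It gives the time, the measured TCP pose, the force, the opening and the grip force at its end, in the units of the state.
- r.get_state(): the state, without advancing time (a new reading comes with each control period).
- r.snapshot(name): name is "side" or "top" or "wrist"; returns (picture, depth): 420x560x3 uint8, blue, green, red; 420x560 float32, mm along the optical axis (not along the pixel's ray), 0 where there is no reading.
- r.camera_info(name): a dict with "camera_matrix" (3x3 intrinsics, pixels), "k1" (the pictures are not rectified: a ray, as slopes to the right and down, at radius r is drawn at 1 + k1 r^2 times it, then the intrinsics apply), "origin" and "orientation" of the camera in the world; the wrist camera has in their place "hand_eye" (4x4, takes a point from camera to tool coordinates, whose origin is the TCP and whose axes are the flange's). Camera axes: x right, y down, z forward; pixel columns grow to the right and rows downward; lengths in mm; the calibration is good to about 2 mm. A picture is of the moment at which its call begins: read the wrist's pose just before it. camera_info takes no time and is no camera call.
- r.close_job(): hands the job in; it is judged then, once.
Trained networks look in the newest picture that a camera, given by its name, has taken for a name from the list of things; names that differ only in an ending like _2 or _b are one class to them, and where a whole thing is asked for, a point or a joint stands for the part that bears it (a point fixed in the world has none). Each returns a list of dicts, best first, with "conf" (0 to 1); they miss things now and then, are a little off and sometimes report something else, mostly with a low value. They report only what shows in the picture. A call takes as long as a camera call. They do not tell look-alikes from the thing itself.
- r.search_frame(label, camera): "point" ([row, column] in pixels, amid what is visible of it).
- r.trace(label, camera): "pixels" (420x560 bool, what is visible of it) and "point" ([row, column] in pixels, amid what is visible of it).
The state is a dict: "clock": time; "qpos": joint angles; "joint_vel": joint speeds; "tau": joint torques, N m; "tool_pos": TCP position; "orientation": TCP orientation; "contact_force": force on the tool from outside, world axes, zero at the start; "ft_torque": the same for the moment, N m; "width": finger opening in mm; "gripper_force": force on a finger pad.
Only numpy, scipy, OpenCV 4.12 (cv2) and the standard library are available. Lean on these libraries where they do the work, as an engineer would, in place of code of your own. Each camera call takes 0.05 s, during which the arm holds its last target. There are 200 camera calls.

## Task

Push the bath's sliding cover all the way back, away from the front wall, to open the well. Then hang the wire basket by its own hook over the front wall of the bath, basket inside the well and hook lip outside, and let go so that it hangs there by itself. Keep the basket upright while you carry it, and do not shift the mug or the white bottle.

Things in the scene. Friction and masses are not known exactly. Their poses are not given: they have to be found in the camera images.
- bath: Grey bench-top bath, fixed, 120 mm high, 140 wide (y), x from -60 to +170 mm. Origin on the worktop under the centre of its well; x points from the front wall (nearest the robot) to the back, z up. Well inside: x -55 to +55, y -65 to +65 mm, floor 20 mm above the worktop, walls 5 mm thick. The steel front wall has a small knob low on its outside. Behind x = 60 mm: solid deck, level with the rim.
- front_rim (a point): Middle of the top edge of the bath's front wall (120 mm above the worktop, centre of the 5 mm wall thickness); axes as the bath.
- cover (a joint): Flat aluminium cover lying on the rim (its top 5.5 mm above it, 118 x 140 mm); it slides along the bath's x axis. 0 m = shut over the well, 0.10 m = fully back over the deck, where it meets a stop. It stays where it is left; moving it takes about 2 N.
- cover_grip (a point): Middle of the top of the cover's black upright grip, an upright bar 60 mm long across the bath (y), 9 mm thick (x), standing 26 mm above the cover; this point is 152 mm above the worktop and moves with the cover. The cover's front edge is 34 mm in front of it.
- basket: Loose steel wire basket, 60 (x) by 82 (y) by 52 mm high, about 0.25 kg, metal fittings fixed inside. Origin: centre of its underside, z up. On its -x side a strap 26 mm wide ends in a downward-open hook: slot from x = -33 to -46 mm, then a 3 mm lip reaching down to 54 mm above the underside, flared outward to x = -53 at its end. A bail handle arches over the middle, uprights at y = +-41.5 mm.
- hook_slot (a point): In the basket's hook: the middle of the underside of the bridge, 80 mm above the basket's underside and 39.5 mm from its centre towards -x. Centre of the 13 mm slot; when hung, this rests on the rim. Axes as the basket.
- handle_bar (a point): Centre of the basket's bail handle bar, black, 12 mm in diameter, 62 mm long along the basket's y axis, 135 mm above its underside, straight above its centre. Axes as the basket.
- mug: White mug, 92 mm wide, 127 mm over the handle, 95 mm high; bystander, origin at the underside.
- wash_bottle: White bottle with a cap, 66 mm in diameter, 150 mm high; bystander, origin at the underside.
- furnace_corner (a point): Foot of the near corner of the tall blue furnace (0.48 m high, fixed, always here), an obstacle to the arm left of the bath: from this corner its front runs away to the left along (0.5, 0.87) and its right side straight back along (0.87, -0.5), in world x, y.
Mind the look-alikes: they are no part of the job. What is shaped like the basket but pink is not meant.

How it is judged (in metres and radians):
On the way:
1. the cover is pushed back to its stop (within 15 mm) while the basket still stands off the bath (value of joint cover above 0.085 m and contact force between basket and bath below 0.1 N), for 0.2 s.
At the end, for the whole second after the job is handed in: The cover is within 15 mm of its rear stop; the hook sits on the front wall (slot middle within 10 mm across the wall, 8 mm in height and 40 mm along it), the basket hangs inside the well, upright and square to the wall within 0.25 rad, at rest and released (value of joint cover above 0.085 m and x of hook_slot in the frame of front_rim between -0.01 and 0.01 m and z of hook_slot in the frame of front_rim between -0.008 and 0.008 m and y of hook_slot in the frame of front_rim between -0.04 and 0.04 m and x of basket in the frame of bath above -0.045 m and angle between basket's own z axis and vertical below 0.25 rad and angle between the x axis of basket and the x axis of bath, either way round below 0.25 rad and contact force between basket and bath above 0.5 N and linear speed of basket below 0.02 m/s and angular speed of basket below 0.2 rad/s); the robot touches nothing.
It fails at once if the basket is tipped by more than 0.7 rad (angle between basket's own z axis and vertical above 0.7 rad).
It fails at once if a bystander (mug or wash bottle) is shifted by more than 30 mm (distance of any of mug, wash_bottle from where it was at the start of the episode above 0.03 m).
It also fails if it takes over 59 s, if anything falls off the work surface, if the arm or the gripper's body presses on something with over 40 N, if the wrist force passes 120 N, or if a joint passes its speed limit or range.

## Working session

There is one attempt and no reset: what is moved stays moved. The work goes in short steps, Python scripts to look and compute and a tool call to move; the robot and the scene stay as the last step left them, time stands still between calls to the robot, and variables do not carry over. Pictures are saved under pics/ and viewed, at most 10 in all, crops included, and the job is handed in when it is done.

Besides the shell and the picture viewer there is one more tool, called after "Emit:" by a JSON object that holds its "api" and its "payload". step_arm: Moves the arm, as the interface text tells. Its arguments: {"type":"object","properties":{"steps":{"type":"array","items":{"type":"array","items":{"type":"number","minimum":-1,"maximum":1}}},"fingers":{"type":"number"},"force":{"type":"number"}},"required":["steps"]}

```bash
mkdir -p pics
cat > h.py <<'E'
import numpy as np, cv2
from scipy.spatial.transform import Rotation as R
from plant import r
def pose():
    s=r.get_state(); T=np.eye(4); T[:3,:3]=R.from_rotvec(s["orientation"]).as_matrix(); T[:3,3]=s["tool_pos"]; return T
def cam(n):
    i=r.camera_info(n)
    if "hand_eye" in i: T=pose()@np.array(i["hand_eye"])
    else:
        T=np.eye(4); o=np.array(i["orientation"]); T[:3,:3]=o if o.shape==(3,3) else R.from_rotvec(o).as_matrix(); T[:3,3]=i["origin"]
    return np.array(i["camera_matrix"]),i["k1"],T
def cloud(d,c):
    K,k1,T=c; v,u=np.mgrid[:420,:560].astype(float)
    a=(u-K[0,2])/K[0,0]; b=(v-K[1,2])/K[1,1]; x,y=a.copy(),b.copy()
    for _ in range(10):
        f=1+k1*(x*x+y*y); x=a/f; y=b/f
    P=np.stack([x*d,y*d,d],-1)@T[:3,:3].T+T[:3,3]; P[d<=0]=np.nan; return P
def snap(n):
    c=cam(n); im,d=r.snapshot(n); return im,cloud(d,c),c
E
python3 - <<'E'
from h import *
s=r.get_state(); print(s)
ims=[]
for n in ["side","top"]:
    im,P,c=snap(n); cv2.imwrite(f"pics/{n}0.png",im); np.save(n+"0.npy",P); print(n,c[2].round(2).tolist(),r.camera_info(n)["orientation"])
    for l in ["bath","basket","cover_grip","handle_bar","mug","wash_bottle"]:
        for q in r.trace(l,n)[:3]:
            m=q["pixels"]; X=P[m]; X=X[~np.isnan(X[:,0])]
            print(l,round(q["conf"],2),np.round(q["point"]),m.sum(),np.median(X,0).round() if len(X) else None, im[m].mean(0).round(), np.percentile(X,[2,98],0).round().tolist() if len(X) else None)
E
```

```text
{'clock': 0.0, 'qpos': array([ 1.23841339e+00,  4.80793586e-01,  1.59686673e+00, -7.74152774e-06,
        1.06509906e+00, -4.66150947e-02]), 'joint_vel': array([-0.00088186,  0.0002069 , -0.00052978, -0.00132141,  0.00097555,
        0.0001485 ]), 'tau': array([-3.68498848e-03, -9.50656199e+01, -4.30139995e+01, -2.48111073e-04,
        1.32584560e-02,  3.69716997e-05]), 'tool_pos': array([183.09035711, 623.25787368, 230.69987316]), 'orientation': array([-4.47320998e-01, -3.10936747e+00,  1.80175665e-03]), 'contact_force': array([ 0.34078357, -0.03298547, -0.16900062]), 'ft_torque': array([-0.03202849, -0.03712439,  0.01472922]), 'gripper_force': 0.0, 'width': 85.53393037318367}
side [[-0.43, -0.68, 0.6, -108.81], [-0.9, 0.33, -0.27, 4.67], [-0.01, -0.65, -0.76, 925.74], [0.0, 0.0, 0.0, 1.0]] [-1.40323996  2.22417361 -0.81806918]
bath 0.95 [235. 260.] 7238 [ 471. -231.  121.] [207. 208. 203.] [[398.0, -329.0, 16.0], [629.0, -145.0, 145.0]]
basket 0.92 [244. 334.] 1532 [ 444. -375.   36.] [161. 166. 167.] [[397.0, -465.0, -3.0], [524.0, -337.0, 141.0]]
basket 0.88 [214. 375.] 1596 [ 47
[... 1148 characters left out ...]
 142.0]]
cover_grip 0.9 [243. 247.] 4398 [ 478. -229.  126.] [249. 248. 248.] [[411.0, -301.0, 122.0], [545.0, -157.0, 151.0]]
handle_bar 0.68 [260. 318.] 1320 [ 439. -380.   38.] [149. 161. 160.] [[397.0, -424.0, -2.0], [477.0, -341.0, 142.0]]
handle_bar 0.33 [136. 309.] 1688 [ 712. -357.   58.] [112. 147. 190.] [[661.0, -412.0, 35.0], [745.0, -311.0, 95.0]]
mug 0.89 [136. 308.] 1702 [ 712. -356.   58.] [113. 147. 190.] [[661.0, -411.0, 27.0], [745.0, -311.0, 95.0]]
mug 0.73 [262. 323.] 1182 [ 443. -380.   38.] [148. 161. 161.] [[399.0, -424.0, -2.0], [478.0, -344.0, 142.0]]
wash_bottle 0.7 [166. 363.] 1083 [ 631. -468.  109.] [182. 189. 228.] [[610.0, -504.0, 12.0], [669.0, -445.0, 152.0]]
```

View pics/top0.png

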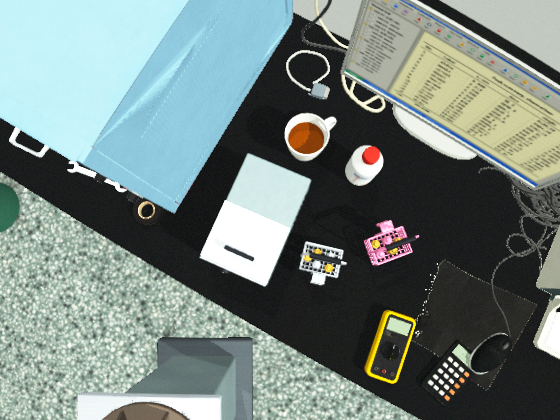

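View pics/side0.png

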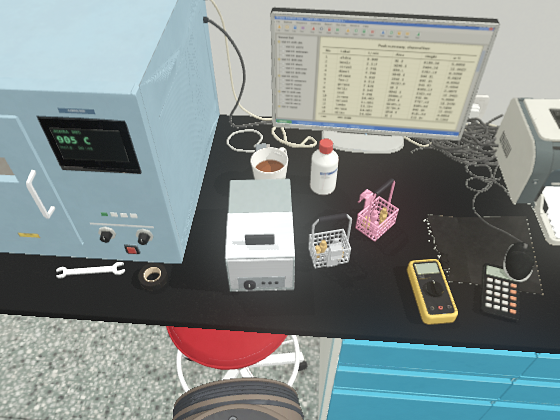

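Top view: bath is rotated about -30° with its grip at (row 252, col 239). The grey basket is at (262,321) with its hook strap toward the robot (row 280). The pink one at (243,388) is the decoy. Next I'll work out the poses.

Run:
```python
from h import *
for n in ["top","side"]:
    im=cv2.imread(f"pics/{n}0.png").astype(int); P=np.load(n+"0.npy"); X,Y,Z=P[...,0],P[...,1],P[...,2]
    dark=im.max(-1)<90
    near=(X>390)&(X<660)&(Y>-350)&(Y<-130)
    m=near&(Z>110)&(Z<132)
    r1=cv2.minAreaRect(P[m][:,:2].astype(np.float32)); print(n,"bath top",r1,m.sum())
    m=near&(Z>122.8)&(Z<128); print(" cover",cv2.minAreaRect(P[m][:,:2].astype(np.float32)))
    m=near&(Z>142)&(Z<160); Q=P[m]; print(" grip",cv2.minAreaRect(Q[:,:2].astype(np.float32)),Q.mean(0),m.sum())
    b=(X>380)&(X<500)&(Y>-440)&(Y<-335)
    m=b&(Z>120)&(Z<160); Q=P[m]; print(" bar",cv2.minAreaRect(Q[:,:2].astype(np.float32)),Q.mean(0),m.sum(), "px",np.argwhere(m).mean(0))
    m=b&(Z>40)&(Z<95); print(" body",cv2.minAreaRect(P[m][:,:2].astype(np.float32)))
    m=b&(Z>70)&(Z<100); Q=P[m]; print(" hookz70-100",Q.mean(0),m.sum(),np.percentile(Q,[5,95],0))
    # furnace
    m=(Z>250)&(Z<520)&(X>300)&(Y<500); Q=P[m]
    hull=cv2.convexHull(Q[:,:2].astype(np.float32))[:,0]; hull=hull[np.argsort(hull[:,0])]; print(" furn",hull[:6], "minY",Q[Q[:,1].argmin()],np.nanmax(Q[:,2]))
```

```text
top bath top ((525.7235107421875, -237.65432739257812), (220.79306030273438, 263.889892578125), 88.77788543701172) 8015
 cover ((528.927001953125, -238.16160583496094), (263.9554748535156, 211.54299926757812), 0.692247211933136)
 grip ((542.2520141601562, -172.0281982421875), (246.4497833251953, 39.539310455322266), 28.239503860473633) [ 457.57234021 -217.75429713  151.62183236] 153
 bar ((444.2215576171875, -381.7322082519531), (87.40715789794922, 11.854194641113281), 76.0376205444336) [ 444.15079399 -381.02190207  138.341417  ] 235 px [257.69361702 324.45106383]
 body ((433.6851501464844, -377.6798095703125), (85.03792572021484, 82.42236328125), 76.3875503540039)
 hookz70-100 [ 406.94148946 -372.82615855   83.43724564] 127 [[ 396.92079371 -384.58993239   80.66689141]
 [ 416.48985765 -360.26895246   86.7583458 ]]
 furn [[546.355    -64.141495]
 [546.35803  -65.304665]
 [546.3728   -63.924908]
 [547.42163  -56.778774]
 [628.765    148.92307 ]
 [631.0924   151.18013 ]] minY [ 773.93612619 -817.96452307  254.41878186] 489.21328722737985
side bath top ((516.64306640625, -270.84002685546
[... 334 characters left out ...]
179
 bar ((445.27557373046875, -379.8653869628906), (84.34014892578125, 13.945956230163574), 78.14158630371094) [ 444.41885342 -377.12553207  136.35794132] 196 px [217.53571429 331.5255102 ]
 body ((435.3804016113281, -376.9677429199219), (87.3914794921875, 84.85149383544922), 73.04551696777344)
 hookz70-100 [ 413.63296959 -372.19533406   81.29254574] 161 [[ 396.78290473 -419.47179093   72.31149803]
 [ 454.61095599 -339.47450936   90.62525776]]
 furn [[  546.34393    -62.745003]
 [  546.36426    -62.468353]
 [  546.85583    -59.932415]
 [  600.8882   -1110.3066  ]
 [  601.7188   -1117.2114  ]
 [  603.1947   -1117.6622  ]] minY [  603.19471994 -1117.66223574   253.62110874] 488.51933027995824
```

Run:
```python
from h import *
P=np.load("top0.npy"); im=cv2.imread("pics/top0.png").astype(int); X,Y,Z=P[...,0],P[...,1],P[...,2]
for n in ["top","side"]:
    P=np.load(n+"0.npy"); im=cv2.imread(f"pics/{n}0.png").astype(int); X,Y,Z=P[...,0],P[...,1],P[...,2]
    near=(X>400)&(X<520)&(Y>-280)&(Y<-150)
    m=near&(Z>135)&(im.max(-1)<110); Q=P[m]
    print(n,"grip",cv2.minAreaRect(Q[:,:2].astype(np.float32)),np.median(Q[Q[:,2]>146],0),m.sum())
    M=((X>380)&(X<680)&(Y>-360)&(Y<-130)&(Z>112)&(Z<131)).astype(np.uint8)
    M=cv2.morphologyEx(M,cv2.MORPH_OPEN,np.ones((7,7))); k,L,S,_=cv2.connectedComponentsWithStats(M)
    L=L==1+S[1:,4].argmax(); print(" bath",cv2.minAreaRect(P[L][:,:2].astype(np.float32)))
    t=np.radians(-30)
    for d in (-32,-30,-28,-26):
        t=np.radians(d); e=np.array([np.cos(t),np.sin(t)]); f=np.array([-e[1],e[0]]); q=P[L][:,:2]
        print("  ",d,[(np.percentile(q@a,[0.3,99.7])).round(1).tolist() for a in (e,f)], "spanx,y", [np.ptp(np.percentile(q@a,[.3,99.7])).round(1) for a in (e,f)])
    im2=cv2.imread(f"pics/{n}0.png"); im2[L]=(0,0,255); cv2.imwrite(f"pics/m{n}.png",im2)
```

```text
top grip ((454.69732666015625, -218.94509887695312), (57.089210510253906, 7.0244526863098145), 65.83710479736328) [ 454.07601457 -217.96580299  151.88041252] 112
 bath ((525.3353881835938, -248.3859100341797), (140.30511474609375, 230.7655487060547), 66.10176849365234)
   -32 [[459.3, 694.4], [-12.7, 146.2]] spanx,y [np.float64(235.1), np.float64(158.9)]
   -30 [[462.5, 695.2], [-29.9, 123.3]] spanx,y [np.float64(232.7), np.float64(153.2)]
   -28 [[465.0, 695.3], [-47.3, 100.2]] spanx,y [np.float64(230.3), np.float64(147.5)]
   -26 [[466.7, 694.9], [-64.8, 77.4]] spanx,y [np.float64(228.2), np.float64(142.2)]
side grip ((454.495361328125, -214.50979614257812), (56.69010543823242, 9.682853698730469), 63.35563659667969) [ 455.52586233 -213.7850565   150.80197493] 196
 bath ((526.6748657226562, -247.17208862304688), (140.28018188476562, 232.82228088378906), 65.99964141845703)
   -32 [[456.9, 694.5], [-11.1, 148.3]] spanx,y [np.float64(237.6), np.float64(159.4)]
   -30 [[460.3, 695.4], [-28.2, 125.4]] spanx,y [np.float64(235.1), np.float64(153.6)]
   -28 [[463.3, 695.8], [-45.2, 102.3]] spanx,y [np.float64(232.5), np.float64(147.5)]
   -26 [[465.6, 695.3], [-62.7, 79.5]] spanx,y [np.float64(229.7), np.float64(142.2)]
```

```bash
cat >> h.py <<'E'
TH=np.radians(-24.0); E=np.array([np.cos(TH),np.sin(TH)]); F=np.array([-E[1],E[0]]); O=np.array([526,-247.8])-55*E
def bath(x,y=0): return O+x*E+y*F
def plan(wps,start=None):
    """wps: (x,y,z,bearing of tool y deg). prints step_arm targets"""
    T=pose(); p=T[:3,3].copy(); b=np.degrees(np.arctan2(T[1,1],T[0,1]))
    print("at",p.round(1),round(b,2))
    if start is not None: p=np.array(start[:3],float); b=start[3]
    for w in wps:
        w=np.array(w,float); n=0
        while n<12 and (np.linalg.norm(w[:3]-p)>.3 or abs(w[3]-b)>.2):
            c=np.radians(b); M=np.array([[-np.sin(c),np.cos(c),0],[np.cos(c),np.sin(c),0],[0,0,-1]]).T
            M[:,0]=np.cross(M[:,1],M[:,2]); d=M.T@(w[:3]-p)/80; y=-(w[3]-b)/45
            k=max(1,np.abs(d).max(),abs(y)); d=(d/k).round(3); y=round(y/k,3)
            rows=int(np.ceil(max(np.linalg.norm(d)*80/58,abs(y)*45/10)))
            p=p+M@d*80; b-=y*45; n+=1
            print(d.tolist()+[y],"rows",rows,"->",p.round(1),round(b,1))
E
python3 - <<'E'
from h import *
a=lambda r,t:(r*np.cos(np.radians(t)),r*np.sin(np.radians(t)),230,t)
s=bath(-62); print(bath(-57.5),bath(-25))
plan([a(560,58),a(480,38),a(455,15),a(445,-5),(*s,230,-24),(*s,136,-24)])
E
```

```text
[ 423.22613602 -202.04212765] [ 452.91636339 -215.26106855]
at [183.2 623.6 231.3] 73.63
[-1.0, -0.734, 0.009, np.float64(0.184)] rows 2 -> [243.4 544.7 230.6] 65.3
[-0.97, -0.515, 0.008, np.float64(0.163)] rows 2 -> [296.8 474.9 230. ] 58.0
[-1.0, -0.664, -0.0, np.float64(0.217)] rows 2 -> [336.5 387.5 230. ] 48.2
[-1.0, -0.442, -0.0, np.float64(0.197)] rows 2 -> [372.6 307.8 230. ] 39.4
[-0.164, -0.043, -0.0, np.float64(0.031)] rows 1 -> [378.3 295.5 230. ] 38.0
[-1.0, -0.344, -0.0, np.float64(0.23)] rows 2 -> [405.8 215.5 230. ] 27.6
[-1.0, -0.152, -0.0, np.float64(0.22)] rows 2 -> [432.2 139.  230. ] 17.7
[-0.281, 0.006, -0.0, np.float64(0.061)] rows 1 -> [439.5 117.7 230. ] 15.0
[-1.0, -0.242, -0.0, np.float64(0.234)] rows 2 -> [441.5  35.5 230. ] 4.5
[-0.927, -0.049, -0.0, np.float64(0.21)] rows 2 -> [443.3 -38.8 230. ] -5.0
[-1.0, -0.062, -0.0, np.float64(0.207)] rows 2 -> [ 431.4 -118.1  230. ] -14.3
[-1.0, 0.101, -0.0, np.float64(0.209)] rows 2 -> [ 419.5 -197.6  230. ] -23.7
[-0.032, 0.009, -0.0, np.float64(0.006)] rows 1 -> [ 419.1 -200.2  230. ] -24.0
[-0.0, -0.0, 1.0, np.float64(0.0)] rows 2 -> [ 419.1 -200.2  150. ] -24.0
[-0.0, -0.0, 0.175, np.float64(0.0)] rows 1 -> [ 419.1 -200.2  136. ] -24.0
```

Emit:
{"api": "step_arm", "payload": {"steps": [[-1,-0.73,0,0.18],[-1,-0.73,0,0.18],[-1,-0.73,0,0.18]], "fingers": 1}}

```text
clock: 1.08
tool_pos: [244.9, 543.3, 231.6]
orientation: [0.669, 3.069, -0.001]
contact_force: [0.2, 0.1, 0.8]
width: 31.9
gripper_force: 0.0
```

Emit:
{"api": "step_arm", "payload": {"steps": [[-1,-0.55,0,0.17],[-1,-0.55,0,0.17],[-1,-0.55,0,0.17]]}}

```text
clock: 1.45
tool_pos: [298.9, 471.2, 231.5]
orientation: [0.872, 3.018, 0.0]
contact_force: [-0.8, 0.9, 1.0]
width: 0.1
gripper_force: 0.0
```

Emit:
{"api": "step_arm", "payload": {"steps": [[-1,-0.66,0,0.22],[-1,-0.66,0,0.22],[-1,-0.66,0,0.22]]}}

```text
clock: 1.82
tool_pos: [338.1, 384.2, 231.5]
orientation: [1.128, 2.932, 0.0]
contact_force: [-0.1, -0.3, 0.5]
width: -0.1
gripper_force: 0.0
```

Emit:
{"api": "step_arm", "payload": {"steps": [[-1,-0.44,0,0.2],[-1,-0.44,0,0.2],[-1,-0.44,0,0.2]]}}

```text
clock: 2.2
tool_pos: [374.1, 305.3, 231.5]
orientation: [1.354, 2.835, 0.001]
contact_force: [-0.7, 0.4, 0.3]
width: -0.2
gripper_force: 0.0
```

Emit:
{"api": "step_arm", "payload": {"steps": [[-1,-0.34,0,0.23],[-1,-0.34,0,0.23],[-1,-0.34,0,0.23]]}}

```text
clock: 2.58
tool_pos: [403.3, 226.3, 231.4]
orientation: [1.604, 2.701, 0.001]
contact_force: [0.1, 0.2, 0.3]
width: -0.3
gripper_force: 0.0
```

Emit:
{"api": "step_arm", "payload": {"steps": [[-1,-0.15,0,0.22],[-1,-0.15,0,0.22],[-1,-0.15,0,0.22]]}}

```text
clock: 2.95
tool_pos: [431.1, 150.5, 231.3]
orientation: [-1.831, -2.553, -0.001]
contact_force: [-0.2, 1.5, -0.5]
width: -0.1
gripper_force: 0.0
```

Run:
```python
from h import *
s=bath(-62)
plan([(440,60,230,6),(440,-30,230,-6),(*s,230,-24),(*s,136,-24)])
```

```text
at [431.1 150.5 231.3] 18.71
[-1.0, -0.232, 0.015, np.float64(0.255)] rows 2 -> [439.2  68.8 230.1] 7.2
[-0.11, -0.003, 0.002, np.float64(0.027)] rows 1 -> [440.  60. 230.] 6.0
[-1.0, -0.106, -0.0, np.float64(0.239)] rows 2 -> [440.  -20.4 230. ] -4.7
[-0.119, 0.01, -0.0, np.float64(0.028)] rows 1 -> [440. -30. 230.] -6.0
[-1.0, -0.017, -0.0, np.float64(0.187)] rows 2 -> [ 430.3 -109.4  230. ] -14.4
[-1.0, 0.13, -0.0, np.float64(0.188)] rows 2 -> [ 420.4 -189.5  230. ] -22.9
[-0.13, 0.037, -0.0, np.float64(0.025)] rows 1 -> [ 419.1 -200.2  230. ] -24.0
[-0.0, -0.0, 1.0, np.float64(0.0)] rows 2 -> [ 419.1 -200.2  150. ] -24.0
[-0.0, -0.0, 0.175, np.float64(0.0)] rows 1 -> [ 419.1 -200.2  136. ] -24.0
```

Emit:
{"api": "step_arm", "payload": {"steps": [[-1,-0.23,0,0.25],[-1,-0.23,0,0.25],[-1,-0.23,0,0.25]]}}

```text
clock: 3.32
tool_pos: [439.1, 68.8, 231.3]
orientation: [-2.072, -2.361, -0.001]
contact_force: [-0.6, 0.4, -0.0]
width: -0.1
gripper_force: 0.0
```

Emit:
{"api": "step_arm", "payload": {"steps": [[-1,-0.1,0,0.25],[-1,-0.1,0,0.25],[-1,-0.1,0,0.25]]}}

```text
clock: 3.7
tool_pos: [441.7, -11.5, 231.3]
orientation: [-2.293, -2.147, -0.001]
contact_force: [0.4, 0.4, -0.3]
width: -0.0
gripper_force: 0.0
```

Emit:
{"api": "step_arm", "payload": {"steps": [[-1,-0.02,0,0.2],[-1,-0.02,0,0.2],[-1,-0.02,0,0.2]]}}

```text
clock: 4.08
tool_pos: [434.9, -91.3, 231.3]
orientation: [-2.454, -1.961, -0.001]
contact_force: [0.2, 0.8, 0.1]
width: -0.2
gripper_force: 0.0
```

Run:
```python
from h import *
s=bath(-66)
plan([(*s,230,-24),(*s,136,-24)])
```

```text
at [434.9 -91.3 231.3] -12.76
[-1.0, 0.043, 0.012, np.float64(0.183)] rows 2 -> [ 420.6 -170.1  230.3] -21.0
[-0.356, 0.068, 0.004, np.float64(0.067)] rows 1 -> [ 415.5 -198.6  230. ] -24.0
[-0.0, -0.0, 1.0, np.float64(-0.0)] rows 2 -> [ 415.5 -198.6  150. ] -24.0
[-0.0, -0.0, 0.175, np.float64(-0.0)] rows 1 -> [ 415.5 -198.6  136. ] -24.0
```

Emit:
{"api": "step_arm", "payload": {"steps": [[-1,0.04,0,0.18],[-1,0.04,0,0.18],[-1,0.04,0,0.18]]}}

```text
clock: 4.45
tool_pos: [420.4, -170.0, 231.3]
orientation: [-2.587, -1.782, -0.0]
contact_force: [0.3, -0.2, -0.1]
width: 0.0
gripper_force: 0.0
```

Emit:
{"api": "step_arm", "payload": {"steps": [[-0.36,0.07,0,0.07],[-0.36,0.07,0,0.07],[-0.36,0.07,0,0.07]]}}

```text
clock: 4.82
tool_pos: [415.2, -198.2, 231.2]
orientation: [-2.633, -1.713, -0.0]
contact_force: [0.5, -0.5, -0.3]
width: -0.2
gripper_force: 0.0
```

Run:
```python
from h import *
im,P,c=snap("wrist"); cv2.imwrite("pics/w1.png",im); X,Y,Z=P[...,0],P[...,1],P[...,2]
d=P[...,:2]-O; bx=d@E; by=d@F
g=(abs(by)<45)&(Z>140)&(Z<165)&(bx>-45)&(bx<20); print("grip",np.median(P[g],0) if g.any() else 0,bx[g].min() if g.any() else 0,bx[g].max() if g.any() else 0,np.percentile(by[g],[2,98]) if g.any() else 0, g.sum())
m=(bx>-80)&(bx<-40)&(abs(by)<50)&(Z>117)&(Z<129); print("front edge",np.percentile(bx[m],[1,5]) if m.any() else 0)
plan([(*bath(-66),230,-24),(*bath(-66),136,-24)])
```

```text
grip [ 457.45298346 -212.83210268  152.44863604] -25.544969269020662 -16.049266425481093 [-26.70918937  30.86747778] 980
front edge [-59.48441398 -58.61304595]
at [ 415.1 -198.2  231.2] -23.92
[-0.002, 0.005, 0.015, np.float64(0.002)] rows 1 -> [ 415.4 -198.6  230. ] -24.0
[-0.0, 0.0, 1.0, np.float64(-0.0)] rows 2 -> [ 415.4 -198.6  150. ] -24.0
[-0.0, 0.0, 0.175, np.float64(-0.0)] rows 1 -> [ 415.4 -198.6  136. ] -24.0
```

View pics/w1.png

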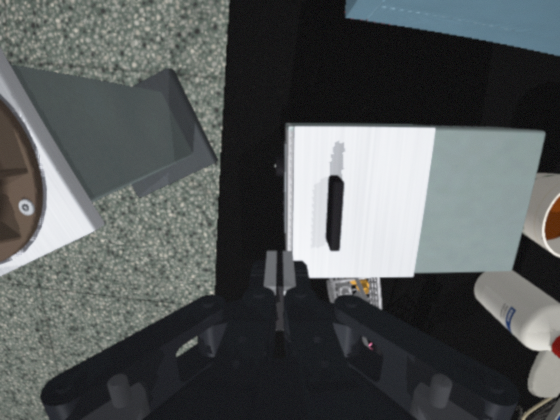

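Emit:
{"api": "step_arm", "payload": {"steps": [[0,0,0.6,0],[0,0,1,0],[0,0,1,0]]}}

```text
clock: 5.25
tool_pos: [413.7, -198.1, 149.8]
orientation: [-2.631, -1.71, 0.003]
contact_force: [0.2, 0.2, -0.1]
width: 0.2
gripper_force: 0.0
```

Emit:
{"api": "step_arm", "payload": {"steps": [[0,0,0.19,0],[0,0,0.19,0],[0,0.15,0.19,0],[0,0.3,0.19,0],[0,0.45,0.19,0],[0,0.6,0.19,0],[0,0.75,0.19,0],[0,0.75,0.19,0]]}}

```text
clock: 6.25
tool_pos: [470.7, -224.7, 136.0]
orientation: [2.635, 1.71, 0.001]
contact_force: [1.3, 0.4, -0.1]
width: 0.0
gripper_force: 0.0
```

Run:
```python
from h import *
im,P,c=snap("top"); cv2.imwrite("pics/t1.png",im); X,Y,Z=P[...,0],P[...,1],P[...,2]
d=P[...,:2]-O; bx=d@E; by=d@F
m=(abs(by)<60)&(abs(by)>20)&(bx>-80)&(bx<120); 
for lo in range(-65,75,10):
    k=m&(bx>lo)&(bx<lo+10); print(lo,k.sum(),np.nanpercentile(Z[k],[10,50,90]).round() if k.any() else 0)
print((pose()[:2,3]-O)@E,(pose()[:2,3]-O)@F)
```

```text
-65 1090 [524. 624. 650.]
-55 1235 [530. 588. 639.]
-45 1205 [542. 566. 628.]
-35 1132 [550. 556. 618.]
-25 1080 [555. 559. 608.]
-15 1015 [558. 560. 597.]
-5 946 [557. 559. 587.]
5 878 [554. 557. 576.]
15 805 [548. 553. 566.]
25 723 [538. 545. 555.]
35 500 [525. 535. 546.]
45 151 [515. 527. 536.]
55 0 0
65 0 0
-5.672643220158267 -1.3487198452861695
```

Emit:
{"api": "step_arm", "payload": {"steps": [[0,0.15,0,0],[0,0.3,0,0],[0,0.45,0,0],[0,0.6,0,0],[0,0.7,0,0],[0,0.7,0,0]]}}

```text
clock: 7.05
tool_pos: [521.6, -247.4, 136.1]
orientation: [2.634, 1.71, 0.001]
contact_force: [0.4, -0.4, 0.3]
width: 0.1
gripper_force: 0.0
```

Run:
```python
from h import *
im,P,c=snap("wrist"); cv2.imwrite("pics/w2.png",im); print(((pose()[:2,3]-O)@E).round(1), r.get_state()["contact_force"])
d=P[...,:2]-O; bx=d@E; by=d@F; Z=P[...,2]
for lo in range(-65,160,10):
    k=(abs(by)<60)&(by>25)&(bx>lo)&(bx<lo+10); print(lo,k.sum(),np.nanpercentile(Z[k],[10,50,90]).round() if k.any() else 0)
```

```text
50.3 [-0.37805917  0.45350452 -0.90698113]
-65 1909 [ 39.  98. 121.]
-55 2554 [ 21.  80. 115.]
-45 430 [20. 21. 22.]
-35 445 [20. 21. 22.]
-25 450 [20. 21. 22.]
-15 455 [20. 21. 22.]
-5 454 [20. 21. 22.]
5 458 [20. 21. 22.]
15 456 [20. 21. 22.]
25 24 [20. 21. 22.]
35 1114 [126. 126. 127.]
45 1207 [126. 126. 127.]
55 1227 [126. 126. 127.]
65 1594 [126. 127. 152.]
75 1189 [126. 126. 127.]
85 1189 [126. 126. 127.]
95 1182 [126. 126. 127.]
105 1167 [126. 126. 127.]
115 1152 [125. 126. 127.]
125 1146 [125. 126. 127.]
135 1115 [125. 126. 127.]
145 890 [125. 126. 127.]
155 818 [120. 121. 122.]
```

View pics/w2.png

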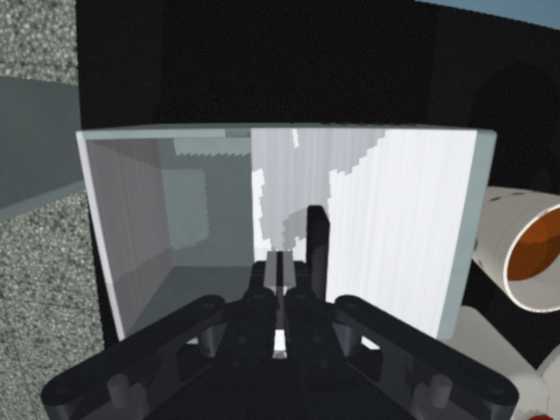

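The cover's front edge is at bath x ≈ 34 mm, so it has moved about 94 mm. A few mm more will bring it to the stop.

Emit:
{"api": "step_arm", "payload": {"steps": [[0,0.03,0,0],[0,0.05,0,0],[0,0.06,0,0],[0,0.06,0,0]]}}

```text
clock: 7.6
tool_pos: [525.2, -249.0, 136.1]
orientation: [2.635, 1.71, 0.0]
contact_force: [0.4, -0.1, 0.2]
width: 0.4
gripper_force: 0.5
```

Run:
```python
from h import *
print(((pose()[:2,3]-O)@E).round(1), r.get_state()["contact_force"])
b=(444.3,-380.0)
plan([(*bath(40),136,-24),(*bath(40),232,-24),(*b,232,-13)])
```

```text
54.8 [ 0.40925672 -0.05811736  0.15263939]
at [ 525.2 -249.   136.1] -24.02
[0.017, -0.185, 0.002, np.float64(-0.001)] rows 1 -> [ 512.3 -241.7  136. ] -24.0
[0.0, 0.0, -1.0, np.float64(0.0)] rows 2 -> [ 512.3 -241.7  216. ] -24.0
[0.0, 0.0, -0.2, np.float64(0.0)] rows 1 -> [ 512.3 -241.7  232. ] -24.0
[-1.0, -0.038, -0.0, np.float64(-0.127)] rows 2 -> [ 477.  -313.5  232. ] -18.3
[-0.917, -0.128, -0.0, np.float64(-0.117)] rows 2 -> [ 444.3 -380.   232. ] -13.0
```

Emit:
{"api": "step_arm", "payload": {"steps": [[0,-0.18,0,0],[0,-0.18,0,0],[0,-0.18,-0.5,0],[0,-0.18,-1,0],[0,-0.18,-1,0]], "fingers": 0}}

```text
clock: 8.22
tool_pos: [513.7, -243.9, 219.2]
orientation: [2.631, 1.708, 0.004]
contact_force: [0.5, 0.1, -0.6]
width: 85.4
gripper_force: 0.0
```

Emit:
{"api": "step_arm", "payload": {"steps": [[0,0,-0.2,0],[-1,-0.04,-0.2,-0.13],[-1,-0.04,-0.2,-0.13],[-1,-0.04,-0.2,-0.13]]}}

```text
clock: 8.72
tool_pos: [475.8, -315.5, 231.8]
orientation: [-2.546, -1.838, 0.0]
contact_force: [-0.5, 0.6, -0.0]
width: 85.6
gripper_force: 0.0
```

Emit:
{"api": "step_arm", "payload": {"steps": [[-1,-0.14,0,-0.12],[-1,-0.14,0,-0.12],[-1,-0.14,0,-0.12]]}}

```text
clock: 9.1
tool_pos: [440.8, -387.4, 231.8]
orientation: [-2.457, -1.957, -0.0]
contact_force: [0.9, -0.2, 0.3]
width: 85.5
gripper_force: 0.0
```

Emit:
{"api": "step_arm", "payload": {"steps": [[-0.7,0,0,0],[-0.7,0,0,0],[-0.7,0,0,0]]}}

```text
clock: 9.48
tool_pos: [429.1, -440.5, 231.8]
orientation: [-2.454, -1.959, -0.001]
contact_force: [-0.4, -0.1, -0.0]
width: 85.5
gripper_force: 0.0
```

Run:
```python
from h import *
im,P,c=snap("wrist"); cv2.imwrite("pics/w3.png",im); X,Y,Z=P[...,0],P[...,1],P[...,2]
b=(X>370)&(X<520)&(Y>-450)&(Y<-320)
m=b&(Z>132)&(Z<160)&(im.max(-1)<110); Q=P[m]; print("bar",m.sum(),np.percentile(Q,[3,50,97],0).round(1),cv2.minAreaRect(Q[:,:2].astype(np.float32)),np.argwhere(m).mean(0))
m=b&(Z>76)&(Z<95)&(X<430); Q=P[m]; print("hook",m.sum(),np.percentile(Q,[3,50,97],0).round(1),cv2.minAreaRect(Q[:,:2].astype(np.float32)))
im,P,c=snap("side"); X,Y,Z=P[...,0],P[...,1],P[...,2]; d=P[...,:2]-O; bx=d@E; by=d@F
m=(abs(by)<60)&(Z>123.5)&(Z<129)&(bx>-70)&(bx<180);print("cover x",np.percentile(bx[m],[1,99]))
plan([(444.3,-380,232,-13)])
```

```text
bar 1145 [[ 436.2 -407.4  137. ]
 [ 446.1 -378.2  140.9]
 [ 455.8 -351.9  142.7]] ((445.95147705078125, -379.7524719238281), (61.39697265625, 11.992250442504883), 76.18012237548828) [134.65065502 283.44541485]
hook 578 [[ 397.7 -382.3   78.8]
 [ 408.  -369.8   83.9]
 [ 417.8 -357.6   85.1]] ((407.5066833496094, -370.0031433105469), (25.850404739379883, 19.151308059692383), 75.86174774169922)
cover x [ 40.99798806 158.03125464]
at [ 429.2 -440.4  232. ] -12.73
[0.778, 0.018, -0.0, np.float64(0.006)] rows 2 -> [ 444.3 -380.   232. ] -13.0
```

View pics/w3.png

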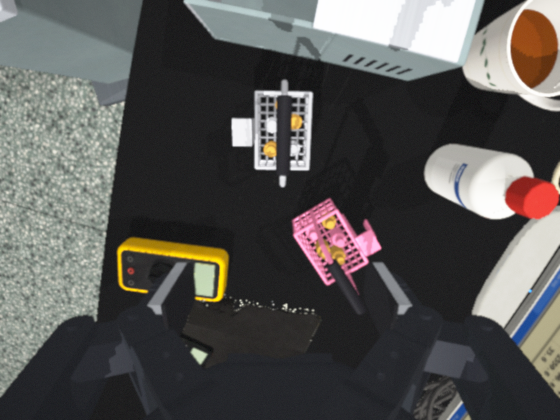

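Run:
```python
from h import *
plan([(445.4,-380,232,-14),(445.4,-380,116,-14)])
```

```text
at [ 429.2 -440.4  232. ] -12.73
[0.781, 0.032, -0.0, np.float64(0.028)] rows 2 -> [ 445.4 -380.   232. ] -14.0
[0.0, -0.0, 1.0, np.float64(0.0)] rows 2 -> [ 445.4 -380.   152. ] -14.0
[0.0, -0.0, 0.45, np.float64(0.0)] rows 1 -> [ 445.4 -380.   116. ] -14.0
```

Emit:
{"api": "step_arm", "payload": {"steps": [[0.78,0.03,0,0.03],[0.78,0.03,0,0.03],[0.78,0.03,0,0.03],[0.78,0.03,0.5,0.03],[0.78,0.03,1,0.03],[0.78,0.03,1,0.03]]}}

```text
clock: 10.32
tool_pos: [443.3, -380.8, 149.9]
orientation: [-2.474, -1.928, 0.001]
contact_force: [0.8, 0.4, -0.3]
width: 85.0
gripper_force: 0.0
```

Emit:
{"api": "step_arm", "payload": {"steps": [[0,0,0.2,0],[0,0,0.45,0],[0,0,0.45,0],[0,0,0.45,0]]}}

```text
clock: 10.82
tool_pos: [445.2, -382.2, 117.1]
orientation: [2.477, 1.931, 0.0]
contact_force: [0.3, 0.6, -0.2]
width: 85.1
gripper_force: 0.0
```

Emit:
{"api": "step_arm", "payload": {"steps": [[0,0,0,0],[0,0,0,0],[0,0,0,0],[0,0,0,0],[0,0,0,0],[0,0,0,0],[0,0,0,0],[0,0,0,0]], "fingers": 1, "force": 60}}

```text
clock: 11.82
tool_pos: [444.9, -381.8, 116.3]
orientation: [2.477, 1.931, 0.0]
contact_force: [1.7, -0.3, 4.8]
width: 9.9
gripper_force: 58.6
```

Emit:
{"api": "step_arm", "payload": {"steps": [[0,0,-0.1,0],[0,0,-0.3,0],[0,0,-0.5,0],[0,0,-0.7,0],[0,0,-0.9,0],[0,0,-1,0],[0,0,-1,0]]}}

```text
clock: 12.7
tool_pos: [444.9, -381.9, 196.7]
orientation: [2.477, 1.931, 0.0]
contact_force: [-0.8, 0.6, -3.0]
width: 10.0
gripper_force: 58.7
```

Emit:
{"api": "step_arm", "payload": {"steps": [[0,0,-0.2,0],[0,0,-0.4,0],[0,0,-0.6,0],[0,0,-0.8,0],[0,0,-1,0],[0,0,-1,0]]}}

```text
clock: 13.45
tool_pos: [445.3, -382.2, 277.6]
orientation: [2.476, 1.93, 0.001]
contact_force: [0.9, 0.1, -2.2]
width: 9.8
gripper_force: 58.7
```

Run:
```python
from h import *
im,P,c=snap("side"); cv2.imwrite("pics/s2.png",im[80:380,100:500]); X,Y,Z=P[...,0],P[...,1],P[...,2]
p=pose()[:3,3]; print(p,r.get_state()["contact_force"],r.get_state()["width"])
b=(abs(X-445)<80)&(abs(Y+381)<60)&(Z>120)&(Z<262); print(b.sum(),np.nanpercentile(Z[b],[0.5,2,50]))
plan([(452,-300,276,-19),(*bath(-18),276,-24)])
```

```text
[ 444.87452361 -381.82182808  276.60337888] [ 0.00889802  0.0094276  -2.93019975] 10.126623484546114
1458 [160.76491479 162.07785317 197.2018626 ]
at [ 444.9 -381.8  276.6] -14.13
[1.0, -0.161, 0.007, np.float64(0.107)] rows 2 -> [ 451.9 -301.1  276. ] -18.9
[0.013, -0.003, 0.001, np.float64(0.001)] rows 1 -> [ 452. -300.  276.] -19.0
[0.998, -0.247, -0.0, np.float64(0.111)] rows 2 -> [ 459.3 -218.1  276. ] -24.0
```

View pics/s2.png

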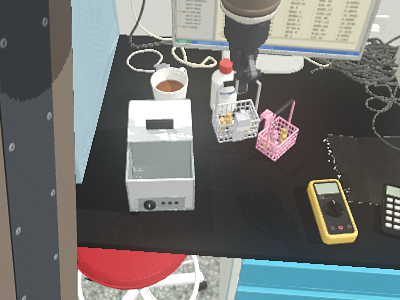

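The basket is held at crop (235,120), the well is open and the cover is back. I'll move it over the bath.

Emit:
{"api": "step_arm", "payload": {"steps": [[0.3,-0.05,0,0.03],[0.65,-0.1,0,0.07],[1,-0.16,0,0.11],[1,-0.16,0,0.11]]}}

```text
clock: 14.0
tool_pos: [451.5, -299.1, 275.5]
orientation: [-2.556, -1.823, 0.0]
contact_force: [0.3, -0.0, -1.6]
width: 10.2
gripper_force: 58.7
```

Emit:
{"api": "step_arm", "payload": {"steps": [[0.3,-0.08,0,0.03],[0.65,-0.16,0,0.07],[0.9,-0.22,0,0.11],[1,-0.25,0,0.11],[1,-0.25,0,0.11],[1,-0.25,0,0.11]]}}

```text
clock: 14.75
tool_pos: [459.1, -219.6, 276.0]
orientation: [2.635, 1.711, -0.0]
contact_force: [0.7, -0.6, -2.2]
width: 9.9
gripper_force: 58.7
```

Run:
```python
from h import *
p=pose()[:3,3]; d=p[:2]-O; print("tcp",p.round(1),d@E,d@F)
for n in ["side","wrist","top"]:
    im,P,c=snap(n); cv2.imwrite(f"pics/{n}3.png",im); Z=P[...,2]; d=P[...,:2]-O; bx=d@E; by=d@F
    a=(bx>-85)&(bx<40)&(abs(by)<60)&(Z>140)&(Z<252)
    print(n,a.sum())
    if a.sum()<50: continue
    lo=np.percentile(Z[a],1); print(" low z",lo)
    for x0 in range(-80,30,10):
        k=a&(bx>x0)&(bx<x0+10)&(by<60)
        if k.sum()>5: print("  x",x0,k.sum(),"z",np.percentile(Z[k],[3,50,97]).round(),"y",np.percentile(by[k],[3,97]).round())
    m=(bx<-58)&(bx>-75)&(Z>100)&(Z<130)&(abs(by)<80)
    m=(bx<-40)&(bx>-75)&(Z>117)&(Z<124)&(abs(by)<70); print(" rim",m.sum(),np.percentile(bx[m],[5,50,95]).round(1) if m.any() else 0)
```

```text
tcp [ 459.1 -219.6  276. ] -17.590285313208096 -1.4182020802862043
side 1429
 low z 159.89934214671098
  x -70 185 z [215. 229. 244.] y [-12.  12.]
  x -60 90 z [168. 241. 244.] y [-11.  12.]
  x -50 350 z [161. 185. 241.] y [-39.  39.]
  x -40 106 z [160. 178. 212.] y [-39.  39.]
  x -30 127 z [160. 188. 239.] y [-41.  42.]
  x -20 175 z [162. 199. 249.] y [-44.  43.]
  x -10 108 z [160. 193. 212.] y [-38.  39.]
  x 0 107 z [162. 202. 213.] y [-36.  38.]
  x 10 177 z [169. 194. 212.] y [-35.  36.]
 rim 203 [-60.3 -57.1 -44.3]
wrist 6776
 low z 162.29381007613134
  x -70 450 z [221. 243. 245.] y [-11.  13.]
  x -60 583 z [242. 244. 245.] y [-12.  13.]
  x -50 1640 z [163. 212. 244.] y [-38.  40.]
  x -40 749 z [162. 186. 213.] y [-38.  41.]
  x -30 606 z [163. 187. 213.] y [-18.  41.]
  x -20 371 z [163. 192. 247.] y [-8. 44.]
  x -10 841 z [163. 188. 213.] y [-22.  41.]
  x 0 996 z [163. 187. 213.] y [-38.  41.]
  x 10 540 z [163. 212. 214.] y [-37.  41.]
 rim 309 [-59.6 -56.4 -43.3]
top 0
```

View pics/side3.png

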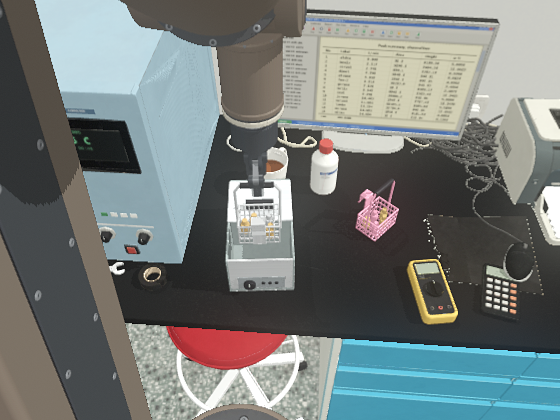

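Run:
```python
from h import *
for n in ["side","wrist"]:
    im,P,c=snap(n); Z=P[...,2]; d=P[...,:2]-O; bx=d@E; by=d@F
    k=(Z>241.5)&(Z<247)&(bx<-30)&(bx>-90)&(abs(by)<18); Q=P[k]
    print(n,"bridge",k.sum(),np.percentile(bx[k],[1,50,99]).round(1),"y",np.percentile(by[k],[1,99]).round(1),np.median(Z[k]),cv2.minAreaRect(Q[:,:2].astype(np.float32)))
    s=[]
    for side in (1,-1):
        m=(bx<-50)&(bx>-66)&(Z>118.5)&(Z<122.5)&(by*side>20)&(by*side<68); s.append((m.sum(),np.percentile(bx[m],[3,50,97]).round(1),np.median(Z[m])) if m.any() else 0)
    print(" rim",s)
    t=(Z>211)&(Z<215)&(bx>-60)&(bx<30)&(abs(by)<50); print(" baskettop",np.percentile(bx[t],[1,99]).round(1),np.percentile(by[t],[1,99]).round(1),cv2.minAreaRect(P[t][:,:2].astype(np.float32))[1:])
```

```text
side bridge 68 [-67.5 -57.1 -47.7] y [-11.5  12.3] 242.1795909552618 ((423.30938720703125, -201.71871948242188), (24.165771484375, 20.073076248168945), 67.69305419921875)
 rim [(np.int64(47), array([-60.1, -57.6, -53.2]), np.float64(119.76828736163122)), (np.int64(34), array([-60.1, -57. , -54.5]), np.float64(120.16521151054712))]
 baskettop [-48.9  11.5] [-43.4  42.9] ((86.32781219482422, 60.79047393798828), 64.05941772460938)
wrist bridge 1111 [-66.4 -57.  -47.8] y [-12.1  13.7] 243.59382066217802 ((423.77508544921875, -201.5630645751953), (26.42776107788086, 19.363710403442383), 66.07057189941406)
 rim [(np.int64(219), array([-59.9, -57.1, -53.9]), np.float64(120.75918821477717)), 0]
 baskettop [-47.7  12.3] [-31.9  41.7] ((82.65316772460938, 62.59085464477539), 66.10804748535156)
```

Slot and rim coincide within about 0.5 mm, so I'll lower it.

Emit:
{"api": "step_arm", "payload": {"steps": [[0,0,0.2,0],[0,0,0.4,0],[0,0,0.6,0],[0,0,0.75,0],[0,0,0.75,0]]}}

```text
clock: 15.62
tool_pos: [458.4, -218.5, 214.9]
orientation: [-2.634, -1.709, 0.002]
contact_force: [0.1, 0.1, -2.8]
width: 9.8
gripper_force: 58.6
```

Emit:
{"api": "step_arm", "payload": {"steps": [[0,0,0.12,0],[0,0,0.24,0],[0,0,0.36,0],[0,0,0.48,0],[0,0,0.6,0],[0,0,0.68,0],[0,0,0.68,0]]}}

```text
clock: 16.5
tool_pos: [458.8, -218.7, 161.2]
orientation: [-2.635, -1.71, 0.001]
contact_force: [0.3, -0.6, -2.2]
width: 9.9
gripper_force: 58.6
```

Run:
```python
from h import *
print(pose()[:3,3],r.get_state()["contact_force"])
for n in ["side","wrist"]:
    im,P,c=snap(n); Z=P[...,2]; d=P[...,:2]-O; bx=d@E; by=d@F
    k=(Z>122)&(Z<140)&(bx<-40)&(bx>-75)&(abs(by)<14); print(n,k.sum(),np.percentile(bx[k],[1,50,99]).round(1),np.percentile(Z[k],[5,50,95]).round(1))
```

```text
[ 458.84484966 -218.68989983  161.19796371] [ 0.29395104 -0.64462319 -2.21992825]
side 119 [-67.6 -58.8 -47. ] [123.5 126.8 129.2]
wrist 1148 [-66.7 -56.8 -47.8] [127.2 129.1 130.1]
```

Emit:
{"api": "step_arm", "payload": {"steps": [[0,0,0.03,0],[0,0,0.05,0],[0,0,0.065,0],[0,0,0.065,0],[0,0,0.065,0]]}}

```text
clock: 17.23
tool_pos: [459.1, -218.8, 156.5]
orientation: [2.635, 1.71, -0.0]
contact_force: [-0.4, -0.0, -1.7]
width: 9.9
gripper_force: 58.8
```

Emit:
{"api": "step_arm", "payload": {"steps": [[0,0,0.01,0],[0,0,0.02,0],[0,0,0.03,0],[0,0,0.03,0]]}}

```text
clock: 17.73
tool_pos: [460.6, -219.6, 155.0]
orientation: [2.633, 1.709, 0.003]
contact_force: [4.5, -2.0, 9.4]
width: 10.0
gripper_force: 59.8
```

Emit:
{"api": "step_arm", "payload": {"steps": [[0,0,-0.015,0],[0,0,-0.015,0],[0,0,-0.015,0]]}}

```text
clock: 18.1
tool_pos: [459.8, -219.2, 155.7]
orientation: [2.634, 1.71, 0.001]
contact_force: [4.8, -1.8, 6.2]
width: 10.3
gripper_force: 59.6
```

Emit:
{"api": "step_arm", "payload": {"steps": [[0,0,0,0],[0,0,0,0],[0,0,0,0],[0,0,0,0],[0,0,0,0],[0,0,0,0]], "fingers": 0}}

```text
clock: 18.85
tool_pos: [459.1, -218.8, 155.3]
orientation: [-2.635, -1.71, 0.0]
contact_force: [0.1, -0.0, 0.2]
width: 85.4
gripper_force: 0.0
```

Emit:
{"api": "step_arm", "payload": {"steps": [[0,0,-0.2,0],[0,0,-0.5,0],[0,0,-1,0],[0,0,-1,0],[0,0,-1,0]]}}

```text
clock: 19.48
tool_pos: [458.9, -218.7, 235.0]
orientation: [-2.635, -1.71, 0.0]
contact_force: [-0.1, -0.0, -0.3]
width: 85.7
gripper_force: 0.0
```

Emit:
{"api": "step_arm", "payload": {"steps": [[-0.7,0,-0.3,0],[-0.7,0,-0.3,0],[-0.7,0,-0.3,0],[-0.7,0,-0.3,0]]}}

```text
clock: 19.98
tool_pos: [436.1, -269.0, 258.4]
orientation: [-2.633, -1.71, 0.001]
contact_force: [0.4, -0.4, -0.3]
width: 85.5
gripper_force: 0.0
```

Run:
```python
from h import *
print(pose()[:3,3],r.get_state()["contact_force"])
for n in ["side","wrist"]:
    im,P,c=snap(n); cv2.imwrite(f"pics/{n}9.png",im); Z=P[...,2]; d=P[...,:2]-O; bx=d@E; by=d@F
    k=(Z>121.5)&(Z<140)&(bx<-40)&(bx>-75)&(abs(by)<14); print(n,k.sum(),np.percentile(bx[k],[1,50,99]).round(1),np.percentile(Z[k],[5,50,95]).round(1))
    m=(abs(by)<45)&(Z>165)&(Z<182)&(bx>-50)&(bx<25); print(" bar",m.sum(),np.median(bx[m]),np.median(Z[m]),np.percentile(by[m],[2,98]),cv2.minAreaRect(P[m][:,:2].astype(np.float32))[1:])
    m=(abs(by)<60)&(Z>123.5)&(Z<129)&(bx>25)&(bx<180);print(" cover x",np.percentile(bx[m],[1,99]))
```

```text
[ 436.08775162 -269.00652183  258.37748214] [ 0.43004208 -0.3825329  -0.28596772]
side 59 [-63.2 -56.8 -45.6] [121.6 122.9 125.1]
 bar 192 -10.689394613762328 173.94838724993053 [-33.96666811  32.23361679] ((71.88253784179688, 12.35358715057373), 66.87092590332031)
 cover x [ 41.04983862 158.20824269]
wrist 575 [-62.3 -53.3 -43.7] [122.3 123.7 125.1]
 bar 1372 -8.40409888724253 175.92918490649623 [-30.96738366  35.78016565] ((77.68003845214844, 12.030364036560059), 65.86940002441406)
 cover x [ 41.65185112 157.41016407]
```

View pics/wrist9.png

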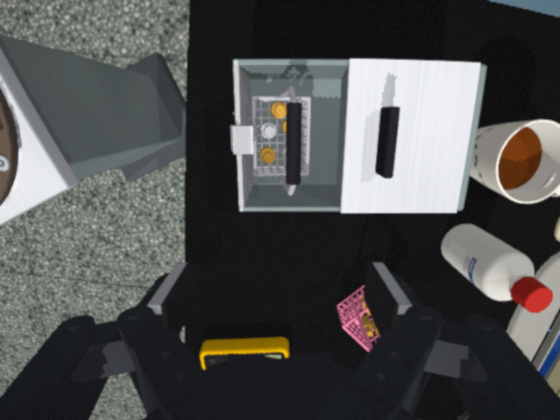

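The basket hangs by its hook on the front wall (hook at (138,242), bar at (143,294)). It is slightly tilted, about 0.1 rad, and the cover is at its stop. I'll hand the job in now.

```bash
python3 -c "
from plant import r
print(r.close_job(), r.get_state()['clock'])"
```

```text
the job is handed in; nothing more can be done
the job is handed in; nothing more can be done
```

The job is handed in, though no verdict came back: the cover is back at its stop, and the basket hangs by its hook on the front wall inside the well (tilt about 0.1 rad), released and with the arm clear.

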